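# Set the board holder for the next circuit board and hold its lock pin home

### The arm

A 6-joint arm with a two-finger parallel gripper is mounted at the origin on the work surface. World frame = base frame: x ahead of the robot, y to its left, z up, the work surface at z = 0. Lengths are in m, angles in rad, forces in N, time in s.
With the tool pointing down it reaches from about 0.4 to 0.925 m from the base axis. Payload 3.4 kg.
Tool frame: the origin (TCP) lies on the centre line of the jaws, within the pads' length; the fingertips stand 17 mm ahead of it and the grasp point (between the pads) lies 2 mm behind it; z points along the fingers, y is the line along which they close (so a half turn about z gives the same grasp; the last joint's range is limited). The gripper opens to 85 mm and grips with 20 to 120 N. Pads are 22 mm wide; open, the fingers measure 114 mm over their backs; the gripper's body (76 mm by 85 mm) begins 54 mm behind the grasp point. The pads swing forward as they close: fully open they stand 13 mm farther back than shut.
Start: joints at [1.034, 0.307, 1.506, -0, 1.328, -0.073], TCP at [0.257, 0.514, 0.248] pointing down, gripper open.
Joint ranges: [-3.12, 3.12], [-1.05, 2.28], [0.14, 2.33], [-1.42, 4.57], [0.1, 2.73], [-2.68, 2.68]. Speed limits (rad/s): [2.57, 2.57, 3.14, 3.14, 3.14, 3.14].

### API

Orientations are given as [roll, pitch, yaw] about the fixed x, y, z axes, in that order (R = Rz(yaw) Ry(pitch) Rx(roll)).
In Python, from cell import get_obs, capture, camera_info, hand_in gives the robot as it stands. The module is installed in compiled form; this text tells all that it offers.
- The arm moves only by the shell command python3 -m handwheel 'ROWS' [FORCE]. ROWS is JSON, a list of rows, each an object of numbers: "jaw": the closure, from 0 (fully open) to 1 (shut); "x", "y", "z": the shift along the world's x, y, z in m; "wx", "wy", "wz": the turn, a rotation vector about the world's x, y, z in degrees. In form: [{"jaw": .., "x": .., "y": .., "z": .., "wx": .., "wy": .., "wz": ..}, ...]. A call has 1 to 8 rows; each row is the pose to reach, as a shift and turn from the pose commanded when the call began; what a row does not reach only later rows make up. A row lasts 1/10 s, in which the tool goes at most 50 mm and 8.59 degrees, less where a joint would pass 70% of its speed; a pose out of reach is approached as far as the arm can. A call with a gripper value outside its range is refused whole. The fingers move at their own pace and stop on an object; FORCE is the grip in N (left out, the last holds). Time passes only in rows, so rows that repeat a pose let the fingers close. It gives the time, the measured TCP pose, the force, the opening and the grip force at its end, in the units of the state.
- get_obs(): the state, without advancing time (a new reading comes with each control period).
- capture(name): name is "scene" or "top" or "wrist"; returns the picture (400x640x3 uint8, blue, green, red); there is no depth.
- camera_info(name): a dict with "fov_y" (degrees; the focal length in pixels is half the picture's height over the tangent of half this angle, whatever the lens; pixels are square), "cx", "cy" (the principal point, pixels), "R" (3x3) and "t" (3): a world point X has camera coordinates R X + t; the wrist camera has in their place "hand_eye" (4x4, takes a point from camera to tool coordinates, whose origin is the TCP and whose axes are the flange's). Camera axes: x right, y down, z forward; pixel columns grow to the right and rows downward; lengths in m; the calibration is good to about 2 mm. A picture is of the moment at which its call begins: read the wrist's pose just before it. camera_info takes no time and is no camera call.
- hand_in(): hands the job in; it is judged then, once.
The state is a dict: "clock": time; "joint_pos": joint angles; "joint_velocities": joint speeds; "effort": joint torques, N m; "tool_pos": TCP position; "tool_rot": TCP orientation; "ft_force": force on the tool from outside, world axes, zero at the start; "moment": the same for the moment, N m; "gripper_width": finger opening in m; "finger_force": force on a finger pad.
Only numpy, scipy, OpenCV 4.12 (cv2) and the standard library are available. Lean on these libraries where they do the work, as an engineer would, in place of code of your own. Each camera call takes 0.05 s, during which the arm holds its last target. There are 200 camera calls.

### The job

The circuit board waiting on the flat black mat goes into the board holder next. Pull up the lock plunger's knob, slide the movable jaw to the next hole that fits that board's length (one hole in for the short board, one hole out for the long one) and let the pin drop fully into it. The plunger's spring is weak, so finish while still holding the knob firmly pressed down, ready for me to fit the board, and leave the boards and everything else on the bench where they are.

Things in the scene. Friction and masses are not known exactly. Their poses are not given: they have to be found in the camera images.
- holder: Board holder fixed to the bench: aluminium bar 30 mm wide, 20 mm high, 400 mm long, top 45 mm above the bench, on two dark cross feet (130 x 30 mm, 25 mm high). Origin on the bench below the start hole (where the pin is at the start); y runs along the bar, z up. The bar spans y = -247 to +153 mm. Four round 10 mm holes in its top at y = -60, 0, +60 and +120 mm.
- fixed_groove (a point): Centre of the card groove's bottom in the fixed jaw, a black plate across the bar at the holder's -y end: 80 mm wide in x, 10 mm thick, top 101 mm above the bench. Fixed on the holder at y = -212 mm, 87 mm up.
- hole_in (a point): Mouth of the next hole inwards (towards the fixed jaw), on the bar's top at the holder's y = -60 mm; the one for the short board.
- hole_out (a point): Mouth of the next hole outwards (away from the fixed jaw), on the bar's top at the holder's y = +60 mm; the one for the long board.
- slide (a joint): Position of the movable jaw along the holder's y, in m: 0 with the plunger over the start hole, growing outwards, away from the fixed jaw; travel -0.078 to 0.126, friction about 2.5 N, 0.3 to 0.7 kg. Locked, with 1 mm of play each way, while the pin is in a hole. Gap between the card grooves: 162 mm at 0, 102 mm at -0.060 (100 mm board), 222 mm at +0.060 (220 mm board).
- moving_groove (a point): Centre of the card groove's bottom in the movable jaw, 50 mm from the plunger axis towards the fixed jaw, 87 mm up. The movable jaw is a steel sleeve round the bar (42 mm wide in x, from 54 mm inside to 24 mm outside of the plunger axis, top 53 mm up) with a black plate (80 mm wide in x, 44 to 54 mm inside of that axis, top 101 mm up).
- plunger (a joint): Lift of the lock plunger on the movable jaw, in m: 0 is home (knob seated on its brass bushing, round-nosed 8 mm pin 10 mm deep in a hole), 0.010 just clear of the bar, 0.016 the upper stop. A weak spring draws it down, about 2.5 N at home, 4.5 N at 0.012, so it drops when let go over a hole; over solid bar the pin rests at 0.010.
- knob: The plunger's knob: a black upright cylinder 26 mm in diameter and 28 mm tall, fixed on the plunger and moving with it. Origin at the centre of its underside, 63 mm above the bench when home; z axis up.
- knob_grip (a point): Point on the knob's axis 16 mm above its underside (79 mm above the bench when home), a good height to grip it; the knob's top is 12 mm higher.
- bushing (a point): Brass bushing fixed on the movable jaw, 18 mm in diameter and 10 mm tall, that guides the plunger and on which the knob seats. The point is the centre of its top, 63 mm above the bench.
- mat: Flat black rubber mat, 300 x 180 x 4 mm, fixed on the bench to the robot's left, where the next board waits. Origin at the centre of its underside, x along its long side.
- tray: Grey open tray, 320 x 200 mm and 35 mm high, fixed on the bench to the robot's right, with the board that is not to be used. Origin at the centre of its underside.
- short_board: Green circuit board with components, 100 x 100 mm, about 20 mm high. Origin at the centre of its underside; it lies either on the mat or in the tray. To be left where it lies.
- long_board: Green circuit board with components, 220 mm (along its x) x 100 mm, about 20 mm high. Origin at the centre of its underside; it lies on the mat or in the tray, wherever the short one does not. To be left where it lies.
- screwdriver: Screwdriver with a black handle, 190 mm long, lying beyond the holder. Bystander.
- solder_reel: Upright reel of solder, 58 mm in diameter, 52 mm tall, standing beyond the holder. Bystander.
- mug: White mug, 80 mm in diameter, 90 mm tall, with pens up to 150 mm high, standing beyond the holder. Bystander.
There are look-alikes about, which are no part of the job. Leave any red or yellow look-alike of the short_board alone.

How it is judged:
By the outcome, as a careful person would: the job done as asked, in the order asked, and still so for the second after the job is handed in, while the arm keeps its last pose, push and grip.
It also fails if it takes over 30 s, if anything falls off the work surface, if the arm or the gripper's body presses on something with over 40 N, if the wrist force passes 120 N, or if a joint passes its speed limit or range.

## Working session

There is one attempt and no reset: what is moved stays moved. The work goes in short steps, Python scripts to look and compute and a shell command to move; the robot and the scene stay as the last step left them, time stands still between calls to the robot, and variables do not carry over. Pictures are saved under pics/ and viewed, at most 10 in all, crops included, and the job is handed in when it is done.

```bash
mkdir -p pics
python3 - <<'E'
from cell import *
import cv2,numpy as np
np.set_printoptions(precision=4,suppress=True)
o=get_obs();print(o['clock'],o['tool_pos'],o['tool_rot'],o['gripper_width'])
for n in("scene","top","wrist"):
    cv2.imwrite(f"pics/{n}0.png",capture(n));print(n,camera_info(n))
E
```

```text
0.0 [0.2569 0.5137 0.2474] [-3.1395 -0.0002  2.6778] 0.08575439852040424
scene {'fov_y': 53.841854962667604, 'cx': 310.76880895001216, 'cy': 198.35600409576193, 'R': array([[-0.3832,  0.9236,  0.0081],
       [ 0.647 ,  0.2747, -0.7113],
       [-0.6592, -0.2674, -0.7029]]), 't': array([ 0.1782, -0.2909,  1.7632])}
top {'fov_y': 52.43690691623725, 'cx': 321.84794533494477, 'cy': 197.21664315903152, 'R': array([[ 0.0255, -0.9996,  0.009 ],
       [-0.9873, -0.0266, -0.1565],
       [ 0.1567, -0.0049, -0.9876]]), 't': array([0.0325, 0.5327, 1.6111])}
wrist {'fov_y': 70.28545951310747, 'cx': 325.1088859218379, 'cy': 202.76748917797346, 'hand_eye': array([[ 0.0002, -0.9591, -0.2831,  0.0714],
       [ 1.    ,  0.0002, -0.0001,  0.0001],
       [ 0.0001, -0.2831,  0.9591, -0.1259],
       [ 0.    ,  0.    ,  0.    ,  1.    ]])}
```

View pics/top0.png

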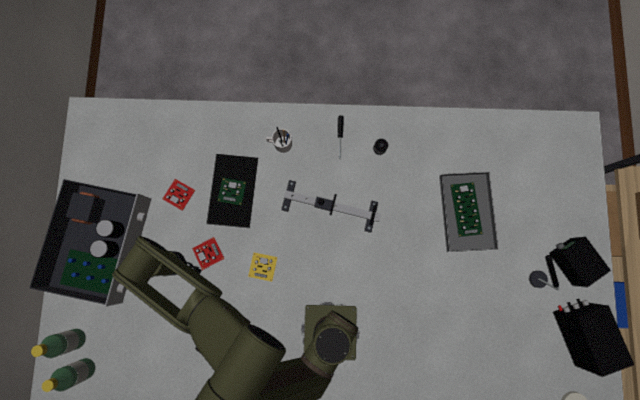

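View pics/scene0.png

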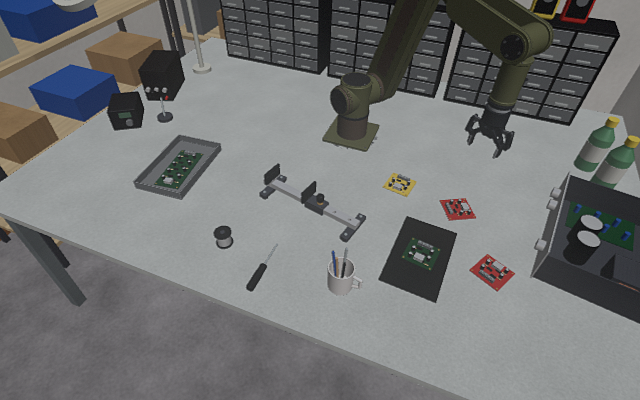

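The mat at (236,190) in the top view holds a small square green board at (232,191). The tray at (468,210) holds the long board. The look-alikes are red at (178,194) and (208,252), and yellow at (263,266). The green board on the mat is the one that fits, so the jaw should go to hole_in. I'll confirm this in an enlarged crop.

Run:
```python
import cv2,numpy as np
t=cv2.imread('pics/top0.png')[150:240,205:395];s=cv2.imread('pics/scene0.png')[155:245,250:440]
im=np.vstack([cv2.resize(a,None,fx=3.3*1,fy=3.3,interpolation=cv2.INTER_CUBIC) for a in(t,s)])
cv2.imwrite('pics/crop1.png',im);print(im.shape)
```

```text
(594, 627, 3)
```

View pics/crop1.png

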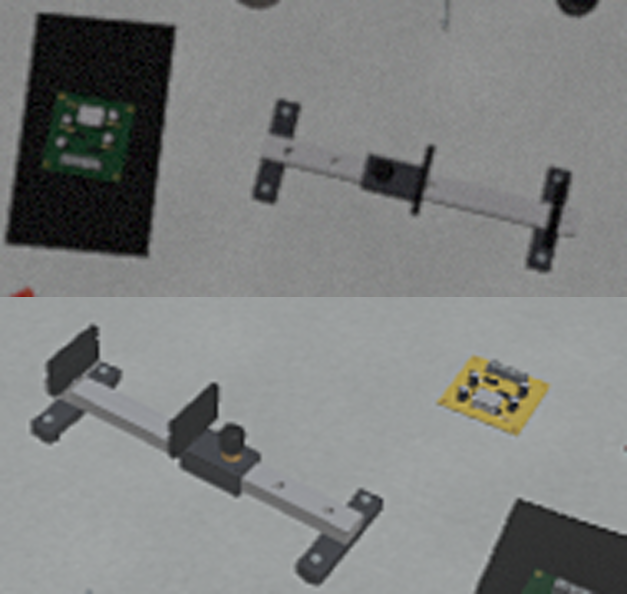

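The crop confirms it: the green 100 mm square board lies on the mat, so the target is hole_in. The knob is at about top (321.4,202.1) and scene (320.3,195 to 203). The free holes are at crop (335,160)/(289,150) in the top view and (279,485)/(329,510) in the scene view.

```bash
cat > h.py <<'E'
from cell import *
import cv2,numpy as np
from scipy.spatial.transform import Rotation as Ro
np.set_printoptions(precision=4,suppress=True)
def P(n,obs=None):
    c=camera_info(n);f=200/np.tan(np.radians(c['fov_y'])/2)
    K=np.array([[f,0,c['cx']],[0,f,c['cy']],[0,0,1]])
    if n=='wrist':
        T=np.eye(4);T[:3,:3]=Ro.from_euler('xyz',obs['tool_rot']).as_matrix();T[:3,3]=obs['tool_pos']
        M=np.linalg.inv(T@c['hand_eye'])[:3]
    else: M=np.c_[c['R'],c['t']]
    return K@M
def tri(Pa,a,Pb,b):
    X=cv2.triangulatePoints(Pa,Pb,np.array(a,float),np.array(b,float)).ravel();return X[:3]/X[3]
def atz(Pm,p,z):
    H=np.c_[Pm[:,0],Pm[:,1],Pm[:,2]*z+Pm[:,3]];q=np.linalg.solve(H,[*p,1]);return q[:2]/q[2]
E
python3 - <<'E'
from h import *
T,S=P('top'),P('scene')
t=lambda u,v:(205+u/3.3,150+v/3.3); s=lambda u,v:(250+u/3.3,155+(v-297)/3.3)
for n,a,b in(('knobtop',(384,170),(232,432)),('h60',(335,160),(279,485)),('h120',(289,150),(329,510)),('fixedjawtop mid',(555,205),(76,345)),('movjaw',(426,178),(195,402))):
    print(n,tri(T,t(*a),S,s(*b)))
h1=atz(T,t(335,160),.045);h2=atz(T,t(289,150),.045);k=atz(T,t(384,172),.085);e=[atz(T,t(*p),.045) for p in((264,148),(575,226))];print(h1,h2,k,e)
d=h2-e[1];print('yaw of outward',np.degrees(np.arctan2(d[1],d[0])))
print(get_obs()['clock'])
E
```

```text
knobtop [0.5071 0.05   0.0838]
h60 [0.5238 0.1104 0.0445]
h120 [0.535  0.1684 0.042 ]
fixedjawtop mid [ 0.4671 -0.1515  0.1044]
movjaw [0.496  0.0015 0.0997]
[0.5243 0.1085] [0.5352 0.1655] [0.5051 0.048 ] [array([0.5369, 0.1963]), array([ 0.4505, -0.1872])]
yaw of outward 76.50357619808632
0.15
```

```bash
python3 -m handwheel '[{"jaw":0,"x":0.02,"y":-0.04,"z":0,"wz":-6},{"jaw":0,"x":0.04,"y":-0.08,"z":0,"wz":-13},{"jaw":0,"x":0.06,"y":-0.12,"z":0,"wz":-20},{"jaw":0,"x":0.08,"y":-0.16,"z":0,"wz":-27},{"jaw":0,"x":0.1,"y":-0.2,"z":0,"wz":-34},{"jaw":0,"x":0.12,"y":-0.24,"z":-0.01,"wz":-41},{"jaw":0,"x":0.14,"y":-0.28,"z":-0.02,"wz":-48},{"jaw":0,"x":0.16,"y":-0.32,"z":-0.03,"wz":-55}]' 40
python3 - <<'E'
from h import *
o=get_obs();print(o['tool_pos'],o['tool_rot'],np.array([.506,.049])-o['tool_pos'][:2])
E
```

```text
[0.257  0.5138 0.2476] [-3.14   -0.0001  2.6778] [ 0.249  -0.4648]invalid input
```

```bash
python3 -m handwheel '[{"jaw":0,"x":0.02,"y":-0.04,"z":0,"wx":0,"wy":0,"wz":-6},{"jaw":0,"x":0.04,"y":-0.08,"z":0,"wx":0,"wy":0,"wz":-13},{"jaw":0,"x":0.06,"y":-0.12,"z":0,"wx":0,"wy":0,"wz":-20},{"jaw":0,"x":0.08,"y":-0.16,"z":0,"wx":0,"wy":0,"wz":-27},{"jaw":0,"x":0.1,"y":-0.2,"z":0,"wx":0,"wy":0,"wz":-34},{"jaw":0,"x":0.12,"y":-0.24,"z":-0.01,"wx":0,"wy":0,"wz":-41},{"jaw":0,"x":0.14,"y":-0.28,"z":-0.02,"wx":0,"wy":0,"wz":-48},{"jaw":0,"x":0.16,"y":-0.32,"z":-0.03,"wx":0,"wy":0,"wz":-55}]' 40
python3 - <<'E'
from h import *
o=get_obs();print(o['tool_pos'],o['tool_rot'],np.array([.506,.049])-o['tool_pos'][:2])
E
```

```text
clock: 0.95
tool_pos: [0.4177, 0.1926, 0.2181]
tool_rot: [3.141, -0.0, 1.713]
ft_force: [-0.0, -0.0, 0.1]
gripper_width: 0.0855
finger_force: 0.0
[0.4177 0.1926 0.2181] [ 3.1411 -0.0001  1.713 ] [ 0.0883 -0.1436]
```

```bash
python3 -m handwheel '[{"jaw":0,"x":0.022,"y":-0.036,"z":0,"wx":0,"wy":0,"wz":-6},{"jaw":0,"x":0.044,"y":-0.072,"z":0,"wx":0,"wy":0,"wz":-12},{"jaw":0,"x":0.066,"y":-0.108,"z":-0.01,"wx":0,"wy":0,"wz":-18},{"jaw":0,"x":0.088,"y":-0.144,"z":-0.02,"wx":0,"wy":0,"wz":-20},{"jaw":0,"x":0.088,"y":-0.144,"z":-0.02,"wx":0,"wy":0,"wz":-20},{"jaw":0,"x":0.088,"y":-0.144,"z":-0.02,"wx":0,"wy":0,"wz":-20}]'
python3 - <<'E'
from h import *
import json
o=get_obs();im=capture('wrist');cv2.imwrite('pics/w1.png',im)
json.dump({k:list(map(float,o[k])) for k in('tool_pos','tool_rot')},open('w1.json','w'));print(o['tool_pos'],o['tool_rot'])
E
```

```text
clock: 1.55
tool_pos: [0.5051, 0.0494, 0.1976]
tool_rot: [-3.14, 0.0, 1.366]
ft_force: [-0.1, -0.1, 0.4]
gripper_width: 0.0855
finger_force: 0.0
[0.5051 0.0494 0.1976] [-3.1396  0.      1.3664]
```

View pics/w1.png

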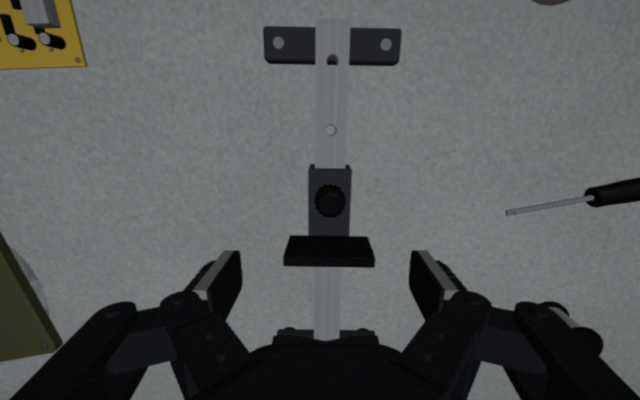

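The wrist view shows the knob top at about (330,200), with free holes at (331,130) and (333,59). The bar runs almost vertically, and the movable plate spans (285–375, 237–265).

Run:
```python
from h import *
import json
o=json.load(open('w1.json'));W,T,S=P('wrist',o),P('top'),P('scene')
h1=atz(W,(331,130),.045);h2=atz(W,(333,59.5),.045);k=atz(W,(330,200),.091)
e=atz(W,(327.5,325),.045)
print(h1,h2,k,'start hole by holes',2*h1-h2,'len',np.linalg.norm(h2-h1))
for d in(h2-h1,h2-e,h1-e):print(np.degrees(np.arctan2(d[1],d[0])))
t=lambda u,v:(205+u/3.3,150+v/3.3);s=lambda u,v:(250+u/3.3,155+(v-297)/3.3)
print('knobtop tri',tri(W,(330,200),T,t(384,170)),tri(W,(330,200),S,s(232,430)))
```

```text
[0.5234 0.1087] [0.5371 0.168 ] [0.5107 0.0541] start hole by holes [0.5097 0.0495] len 0.06080722449249707
76.96231049321418
77.44521978542106
77.57799566784607
knobtop tri [0.5098 0.0481 0.0696] [0.5107 0.0537 0.0909]
```

```bash
python3 -m handwheel '[{"jaw":0,"x":0.005,"y":0.002,"z":-0.04,"wx":0,"wy":0,"wz":-0.8},{"jaw":0,"x":0.005,"y":0.002,"z":-0.08,"wx":0,"wy":0,"wz":-0.8},{"jaw":0,"x":0.005,"y":0.002,"z":-0.105,"wx":0,"wy":0,"wz":-0.8},{"jaw":0,"x":0.005,"y":0.002,"z":-0.119,"wx":0,"wy":0,"wz":-0.8},{"jaw":0.5,"x":0.005,"y":0.002,"z":-0.119,"wx":0,"wy":0,"wz":-0.8},{"jaw":0.5,"x":0.005,"y":0.002,"z":-0.119,"wx":0,"wy":0,"wz":-0.8}]' 40
python3 - <<'E'
from h import *
o=get_obs();cv2.imwrite('pics/w2.png',capture('wrist'));print(o['tool_pos'],o['tool_rot'],o['ft_force'])
E
```

```text
clock: 2.2
tool_pos: [0.51, 0.0534, 0.0798]
tool_rot: [-3.141, -0.0, 1.357]
ft_force: [0.6, -0.2, 1.2]
gripper_width: 0.0591
finger_force: 0.0
[0.51   0.0534 0.0798] [-3.1415 -0.0002  1.3567] [ 0.5686 -0.1776  1.2089]
```

View pics/w2.png

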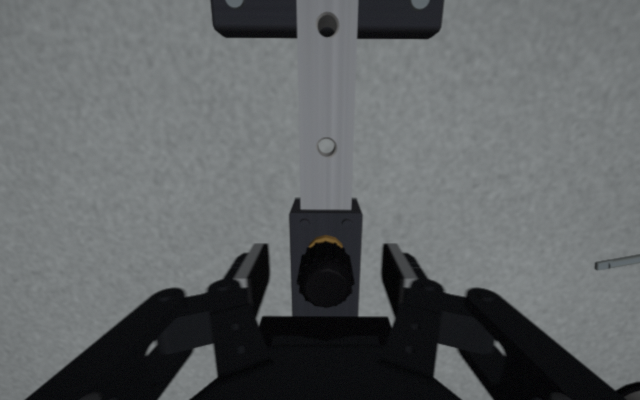

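The knob, with its top at about (325,283), is centred between the pads at columns 268 and 384. The free holes are at (327,146) and (327,25). I'll close the jaws on the knob.

```bash
python3 - <<'E'
from h import *
o=get_obs();W=P('wrist',o)
h1=atz(W,(327,146),.045);h2=atz(W,(327,25),.045);d=h2-h1
print(h1,h2,np.degrees(np.arctan2(d[1],d[0])),np.linalg.norm(d),'k',atz(W,(325.5,284),.091),'start',h1-d)
E
python3 -m handwheel '[{"jaw":1,"x":0,"y":0,"z":0,"wx":0,"wy":0,"wz":0},{"jaw":1,"x":0,"y":0,"z":0,"wx":0,"wy":0,"wz":0},{"jaw":1,"x":0,"y":0,"z":0,"wx":0,"wy":0,"wz":0},{"jaw":1,"x":0,"y":0,"z":0,"wx":0,"wy":0,"wz":0},{"jaw":1,"x":0,"y":0,"z":0,"wx":0,"wy":0,"wz":0}]' 50
```

```text
[0.5244 0.1089] [0.5369 0.167 ] 77.83501743958102 0.059491229152930626 k [0.511  0.0519] start [0.5119 0.0507]
clock: 2.75
tool_pos: [0.51, 0.0528, 0.0808]
tool_rot: [3.141, -0.001, 1.355]
ft_force: [-3.1, 2.5, 6.8]
gripper_width: 0.0245
finger_force: 48.7
```

```bash
python3 -m handwheel '[{"jaw":1,"x":0,"y":0,"z":0.004,"wx":0,"wy":0,"wz":0},{"jaw":1,"x":0,"y":0,"z":0.008,"wx":0,"wy":0,"wz":0},{"jaw":1,"x":0,"y":0,"z":0.012,"wx":0,"wy":0,"wz":0},{"jaw":1,"x":0,"y":0,"z":0.015,"wx":0,"wy":0,"wz":0},{"jaw":1,"x":0,"y":0,"z":0.015,"wx":0,"wy":0,"wz":0},{"jaw":1,"x":0,"y":0,"z":0.015,"wx":0,"wy":0,"wz":0}]'
```

```text
clock: 3.35
tool_pos: [0.5099, 0.0523, 0.0942]
tool_rot: [-3.141, 0.0, 1.355]
ft_force: [-1.0, 3.0, -4.5]
gripper_width: 0.0244
finger_force: 49.4
```

```bash
python3 -m handwheel '[{"jaw":1,"x":-0.0022,"y":-0.01,"z":0,"wx":0,"wy":0,"wz":0},{"jaw":1,"x":-0.0043,"y":-0.02,"z":0,"wx":0,"wy":0,"wz":0},{"jaw":1,"x":-0.0065,"y":-0.03,"z":0,"wx":0,"wy":0,"wz":0},{"jaw":1,"x":-0.0086,"y":-0.04,"z":0,"wx":0,"wy":0,"wz":0},{"jaw":1,"x":-0.0108,"y":-0.05,"z":0,"wx":0,"wy":0,"wz":0},{"jaw":1,"x":-0.0129,"y":-0.0586,"z":0,"wx":0,"wy":0,"wz":0},{"jaw":1,"x":-0.0129,"y":-0.0586,"z":0,"wx":0,"wy":0,"wz":0},{"jaw":1,"x":-0.0129,"y":-0.0586,"z":0,"wx":0,"wy":0,"wz":0}]'
python3 - <<'E'
from h import *
im=[capture(n) for n in('top','scene')]
cv2.imwrite('pics/c3.png',np.vstack([cv2.resize(im[0][165:235,270:400],None,fx=4,fy=4,interpolation=2),cv2.resize(im[1][155:230,250:380],None,fx=4,fy=4,interpolation=2)]))
E
```

```text
clock: 4.15
tool_pos: [0.4964, -0.0076, 0.0941]
tool_rot: [-3.14, 0.002, 1.355]
ft_force: [-3.3, -2.2, -4.9]
gripper_width: 0.0245
finger_force: 49.4
```

View pics/c3.png

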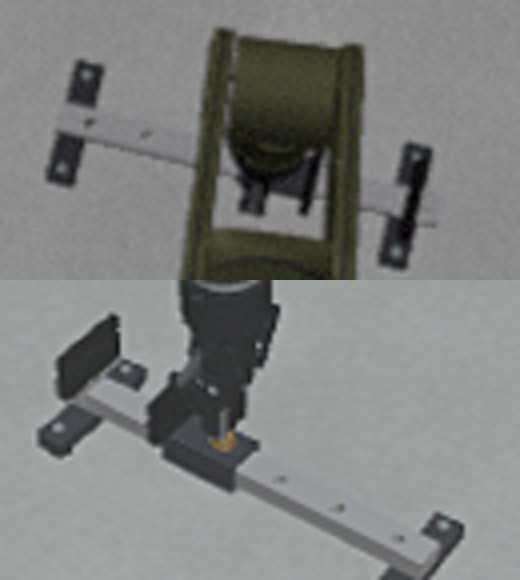

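The jaw has slid in, and three free holes now show in the scene crop at (280,480), (340,508) and (400,538). The TCP travelled 61.4 mm, so I'll back off slightly and lower until the pin finds the hole.

```bash
python3 -m handwheel '[{"jaw":1,"x":0.0001,"y":0.0005,"z":-0.002,"wx":0,"wy":0,"wz":0},{"jaw":1,"x":0.0001,"y":0.0005,"z":-0.005,"wx":0,"wy":0,"wz":0},{"jaw":1,"x":0.0001,"y":0.0005,"z":-0.008,"wx":0,"wy":0,"wz":0},{"jaw":1,"x":0.0001,"y":0.0005,"z":-0.008,"wx":0,"wy":0,"wz":0}]'
```

```text
clock: 4.65
tool_pos: [0.4969, -0.0058, 0.086]
tool_rot: [-3.14, 0.001, 1.355]
ft_force: [-4.7, -2.3, -4.2]
gripper_width: 0.0246
finger_force: 49.6
```

The pin is below the bar's top: the lift is about 5 mm and only the spring is pulling. I'll let go so it drops freely, then look.

```bash
python3 -m handwheel '[{"jaw":0.5,"x":0,"y":0,"z":0,"wx":0,"wy":0,"wz":0},{"jaw":0.5,"x":0,"y":0,"z":0,"wx":0,"wy":0,"wz":0},{"jaw":0.5,"x":0,"y":0,"z":0,"wx":0,"wy":0,"wz":0},{"jaw":0.5,"x":0,"y":0,"z":0,"wx":0,"wy":0,"wz":0}]'
python3 - <<'E'
from h import *
o=get_obs();w=capture('wrist');s=capture('scene')[175:215,280:340];cv2.imwrite('pics/c4.png',np.hstack([w[100:360,160:500],cv2.resize(s,(390,260),interpolation=2)]));print(o['tool_pos'],o['ft_force'])
E
```

```text
clock: 5.05
tool_pos: [0.499, -0.0059, 0.087]
tool_rot: [3.139, -0.001, 1.355]
ft_force: [-0.2, -0.4, -0.0]
gripper_width: 0.043
finger_force: 0.0
[ 0.499  -0.0059  0.087 ] [-0.168  -0.4068 -0.0397]
```

View pics/c4.png

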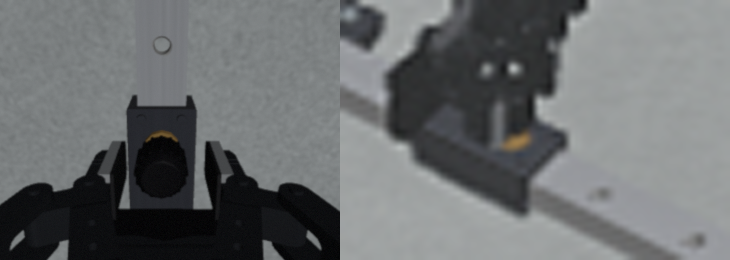

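The knob sits about 2 mm to the -x side of the pads' centre and the brass just shows as it did at home. I'll shift, lower, grip again and press down.

```bash
python3 -m handwheel '[{"jaw":0.5,"x":-0.002,"y":0.0004,"z":-0.004,"wx":0,"wy":0,"wz":0},{"jaw":0.5,"x":-0.002,"y":0.0004,"z":-0.007,"wx":0,"wy":0,"wz":0},{"jaw":1,"x":-0.002,"y":0.0004,"z":-0.007,"wx":0,"wy":0,"wz":0},{"jaw":1,"x":-0.002,"y":0.0004,"z":-0.007,"wx":0,"wy":0,"wz":0},{"jaw":1,"x":-0.002,"y":0.0004,"z":-0.007,"wx":0,"wy":0,"wz":0},{"jaw":1,"x":-0.002,"y":0.0004,"z":-0.007,"wx":0,"wy":0,"wz":0},{"jaw":1,"x":-0.002,"y":0.0004,"z":-0.009,"wx":0,"wy":0,"wz":0},{"jaw":1,"x":-0.002,"y":0.0004,"z":-0.009,"wx":0,"wy":0,"wz":0}]' 60
```

```text
clock: 5.95
tool_pos: [0.4964, -0.0057, 0.0791]
tool_rot: [3.139, -0.0, 1.355]
ft_force: [-0.7, -1.9, 12.6]
gripper_width: 0.0245
finger_force: 61.0
```

```bash
python3 -m handwheel '[{"jaw":1,"x":0,"y":0,"z":-0.001,"wx":0,"wy":0,"wz":0},{"jaw":1,"x":0,"y":0,"z":-0.002,"wx":0,"wy":0,"wz":0},{"jaw":1,"x":0,"y":0,"z":-0.002,"wx":0,"wy":0,"wz":0},{"jaw":1,"x":0,"y":0,"z":-0.002,"wx":0,"wy":0,"wz":0},{"jaw":1,"x":0,"y":0,"z":-0.002,"wx":0,"wy":0,"wz":0},{"jaw":1,"x":0,"y":0,"z":-0.002,"wx":0,"wy":0,"wz":0}]' 60
python3 - <<'E'
from h import *
o=get_obs();w=capture('wrist');s=capture('scene')[165:225,270:360];t=capture('top')[130:290,160:400];cv2.imwrite('pics/c5.png',np.vstack([np.hstack([w[100:360,160:500],cv2.resize(s,(390,260),interpolation=2)]),cv2.resize(t,(730,340))[:, :]]))
W=P('wrist',o);print(o['ft_force'],o['tool_pos'])
E
```

```text
clock: 6.55
tool_pos: [0.4965, -0.0057, 0.0789]
tool_rot: [3.138, -0.0, 1.355]
ft_force: [-3.8, -0.2, 29.2]
gripper_width: 0.0243
finger_force: 62.4
[-3.8319 -0.1543 29.2454] [ 0.4965 -0.0057  0.0789]
```

View pics/c5.png

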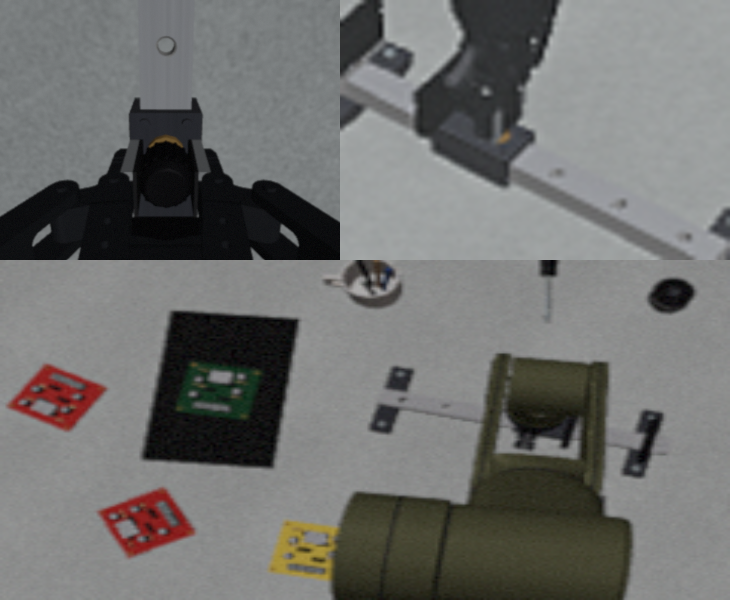

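The knob looks the same as at home (top at row ~284, as in the first close view). It doesn't move under 29 N, so it is seated, and the boards are undisturbed. I'll ease the push a little and check that it's steady.

```bash
python3 -m handwheel '[{"jaw":1,"x":0,"y":0,"z":0.001,"wx":0,"wy":0,"wz":0},{"jaw":1,"x":0,"y":0,"z":0.001,"wx":0,"wy":0,"wz":0},{"jaw":1,"x":0,"y":0,"z":0.001,"wx":0,"wy":0,"wz":0},{"jaw":1,"x":0,"y":0,"z":0.001,"wx":0,"wy":0,"wz":0},{"jaw":1,"x":0,"y":0,"z":0.001,"wx":0,"wy":0,"wz":0}]'; python3 -m handwheel '[{"jaw":1,"x":0,"y":0,"z":0,"wx":0,"wy":0,"wz":0},{"jaw":1,"x":0,"y":0,"z":0,"wx":0,"wy":0,"wz":0},{"jaw":1,"x":0,"y":0,"z":0,"wx":0,"wy":0,"wz":0},{"jaw":1,"x":0,"y":0,"z":0,"wx":0,"wy":0,"wz":0},{"jaw":1,"x":0,"y":0,"z":0,"wx":0,"wy":0,"wz":0}]'
```

```text
clock: 7.2
tool_pos: [0.4964, -0.0057, 0.079]
tool_rot: [3.138, -0.0, 1.355]
ft_force: [-2.9, -1.1, 21.1]
gripper_width: 0.0242
finger_force: 61.2
clock: 7.7
tool_pos: [0.4965, -0.0057, 0.079]
tool_rot: [3.138, -0.0, 1.355]
ft_force: [-2.1, -1.2, 20.7]
gripper_width: 0.0239
finger_force: 61.2
```

```bash
python3 -c "from cell import *; print(hand_in())"
```

```text
the job is handed in; nothing more can be done
None
```

The short board was the one on the mat, so I moved the jaw one hole in; the pin dropped fully into that hole, the gripper is still holding the knob down with about 21 N, and the job is handed in.

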